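# Seat a sensor head on its check dock and hold it pressed

## Robot

A 6-joint arm with a two-finger parallel gripper is mounted at the origin on a cart in front of the work surface, level with it; the furniture and walls round the work are solid. World frame = base frame: x ahead of the robot, y to its left, z up, the work surface at z = 0. Lengths are in m, angles in rad, forces in N, time in s.
With the tool pointing down it reaches from about 0.35 to 0.975 m from the base axis. Payload 4.9 kg.
Tool frame: the origin (TCP) lies at the very end of the fingers, on their centre line; the grasp point (between the pads) lies 19 mm behind it; z points along the fingers, y is the line along which they close (so a half turn about z gives the same grasp; the last joint's range is limited). The gripper opens to 85 mm and grips with 20 to 120 N. Pads are 22 mm wide; open, the fingers measure 114 mm over their backs; the gripper's body (76 mm by 85 mm) begins 54 mm behind the grasp point. The pads swing forward as they close: fully open they stand 13 mm farther back than shut.
Start: joints at [1.009, 0.053, 1.613, -0, 1.476, -0.119], TCP at [0.268, 0.565, 0.231] pointing down, gripper open.
Joint ranges: [-3.01, 3.01], [-1.01, 2.22], [0.06, 2.58], [-1.02, 4.17], [0.09, 2.62], [-3.14, 3.14]. Speed limits (rad/s): [2.57, 2.57, 3.14, 3.14, 3.14, 3.14].

## Interface

Orientations are given as a rotation vector (axis times angle).
In Python, from station import ctrl gives the robot as it stands. The module is installed in compiled form; this text tells all that it offers.
- The arm moves only by the tool jog_arm, never from a script. Its argument "steps" is a list of rows, each an object with "delta_rot": the turn, a rotation vector about the tool's x, y, z in degrees, a list of three; "linear": the shift along the tool's x, y, z in m, a list of three; "grip": the finger opening in m, from 0 to 0.0854. In form: [{"delta_rot": [rx, ry, rz], "linear": [x, y, z], "grip": grip}, ...]. A call has 1 to 10 rows; each row shifts and turns the commanded pose from where the row before left it, along the tool's axes as they then stand; what a row does not reach is not made up. A row lasts 1/10 s, in which the tool goes at most 50 mm and 8.59 degrees, less where a joint would pass 70% of its speed; a pose out of reach is approached as far as the arm can. A call with a gripper value outside its range is refused whole. The fingers move at their own pace and stop on an object; "newtons" is the grip in N (left out, the last holds). Time passes only in rows, so rows that do not move let the fingers close. It gives the time, the measured TCP pose, the force, the opening and the grip force at its end, in the units of the state.
- ctrl.get_obs(): the state, without advancing time (a new reading comes with each control period).
- ctrl.get_image(name): name is "side" or "top"; returns (picture, depth): 420x560x3 uint8, red, green, blue; 420x560 float32, m along the optical axis (not along the pixel's ray), 0 where there is no reading.
- ctrl.camera_info(name): a dict with "camera_matrix" (3x3 intrinsics, pixels), "R" (3x3) and "t" (3): a world point X has camera coordinates R X + t. Camera axes: x right, y down, z forward; pixel columns grow to the right and rows downward; lengths in m; the calibration is good to about 2 mm. A picture is of the moment at which its call begins. camera_info takes no time and is no camera call.
- ctrl.finish_job(): hands the job in; it is judged then, once.
The state is a dict: "t": time; "q": joint angles; "dq": joint speeds; "effort": joint torques, N m; "tool_pos": TCP position; "tool_rot": TCP orientation; "contact_force": force on the tool from outside, world axes, zero at the start; "wrist_torque": the same for the moment, N m; "opening": finger opening in m; "grip_force": force on a finger pad.
Only numpy, scipy, OpenCV 4.12 (cv2) and the standard library are available. Lean on these libraries where they do the work, as an engineer would, in place of code of your own. Each camera call takes 0.05 s, during which the arm holds its last target. There are 200 camera calls.

## Task

Swing the check dock's dust-cover arm a quarter turn clear of the seat, then pick up the sensor head, bring it upright and square over the dock, and feel about until the hole hidden in its underside drops onto the dock's locating pin. Press it down until the sprung seat is fully home and finish like that, with the gripper still holding the head pressed down for the check. Leave the other things on the table undisturbed.

Things in the scene. Friction and masses are not known exactly. Their poses are not given: they have to be found in the camera images.
- dock: White check dock, fixed to the table: base 120 mm (x) by 142 mm (y, from -45 to +97 mm), 21 mm tall. Origin on the table right under the pin's axis, z up. Round the pin lies a sprung aluminium seat plate, 78 (x) by 66 (y) mm, its top 32 mm above the table when up. A pivot post at y = +75 mm carries the dust-cover arm.
- pin_base (a point): Point on the pin's axis, 32 mm above the table (top of the raised seat); axes as the dock. The fixed upright steel pin, 11 mm in diameter, comes up through the seat's centre and ends 12 mm above this point, its last 5 mm tapering to 5 mm across.
- seat (a joint): How far the sprung seat is pressed down: 0 up, 0.005 m fully down on its stop. It starts to give at about 4 N and is fully down at about 10 N; the head's weight alone does not press it down. It springs back when let go.
- cover_arm (a joint): Angle of the dust-cover arm about its upright pivot: 0 with its disc right over the pin (arm points to the dock's -y), growing clockwise seen from above, so the disc goes towards the dock's -x, the robot's side; stop at 1.8 rad. It stays where it is left; about 1 N at the grip moves it.
- cover_grip (a point): Middle, 78 mm above the table, of the upright round grip post on the dust-cover arm: black, 14 mm in diameter, from 54 to 94 mm above the table, 75 mm from the pivot axis. Below it is the white cover disc, 48 mm across, its underside 48 mm above the table.
- cover_hinge (a point): Point on the upright pivot axis of the dust-cover arm, 51 mm above the table (75 mm from the pin, on the dock's +y side).
- sensor_head: Loose, 0.2 kg, upright. Origin at the centre of its underside, z up. Grey foot 64 (x) by 52 (y) by 22 mm tall; on it a white housing 48 (x) by 34 (y) mm up to 68 mm (grip it across y, some 48 mm up); black nose, 18 mm in diameter, sticks out 17 mm to -x. In the underside's centre a blind hole, 13 mm in diameter, 22 mm deep, fits the pin. Either way round on the dock will do.
- prism_case: Bystander to leave alone: round screw case, 41 mm across, 25 mm tall. Origin at the centre of its underside.
- blue_lens: Bystander to leave alone: ring-shaped lens, 45 mm across, 19 mm tall, lying flat. Origin at the centre of its underside.
- bud_tub: Bystander to leave alone: clear beaker of cotton buds, 61 mm across, 81 mm tall. Origin at the centre of its underside.
- strips_box: Bystander to leave alone: small standing carton, 26 x 62 x 78 mm tall. Origin at the centre of its underside.
Things that resemble listed ones, but are neither listed nor needed, are in the scene too. What is shaped like the sensor_head but orange or pink is not meant.

How it is judged:
By the outcome, as a careful person would: the job done as asked, in the order asked, and still so for the second after the job is handed in, while the arm keeps its last pose, push and grip.
It also fails if it takes over 64 s, if anything falls off the work surface, if the arm or the gripper's body presses on something with over 40 N, if the wrist force passes 120 N, or if a joint passes its speed limit or range.

## Working session

There is one attempt and no reset: what is moved stays moved. The work goes in short steps, Python scripts to look and compute and a tool call to move; the robot and the scene stay as the last step left them, time stands still between calls to the robot, and variables do not carry over. Pictures are saved under pics/ and viewed, at most 10 in all, crops included, and the job is handed in when it is done.

Besides the shell and the picture viewer there is one more tool, called after ">>>" as name([rows], argument=value, ...), one row to a line, values as JSON. jog_arm: Moves the arm, as the interface text tells. Its arguments: {"type":"object","properties":{"steps":{"type":"array"},"newtons":{"type":"number"}},"required":["steps"]}

```bash
mkdir -p pics
cat > h.py <<'E'
import numpy as np, cv2
from station import ctrl
def grab(n):
    p,d=ctrl.get_image(n); return p,d,ctrl.camera_info(n)
def pt(u,v,d,ci):
    K,R,t=[np.array(ci[k],float) for k in("camera_matrix","R","t")]
    r=np.linalg.inv(K)@np.array([u,v,1.0]); return R.T@(r*d-t)
def plane(u,v,z,ci):
    K,R,t=[np.array(ci[k],float) for k in("camera_matrix","R","t")]
    r=R.T@np.linalg.inv(K)@np.array([u,v,1.0]); c=-R.T@t; return c+r*(z-c[2])/r[2]
def cloud(d,ci):
    K,R,t=[np.array(ci[k],float) for k in("camera_matrix","R","t")]
    v,u=np.indices(d.shape); r=np.stack([u,v,np.ones_like(u)],-1)@np.linalg.inv(K).T*d[...,None]
    P=(r-t)@R; P[d==0]=np.nan; return P
E
python3 - <<'E'
from h import *
for n in("top","side"):
    p,d,ci=grab(n); np.savez(f"{n}0.npz",p=p,d=d)
    cv2.imwrite(f"pics/{n}0.png",p[...,::-1]); print(n,ci)
o=ctrl.get_obs(); print(o)
E
```

```text
top {'camera_matrix': array([[492.30741081,   0.        , 284.12321222],
       [  0.        , 492.30741081, 214.49837467],
       [  0.        ,   0.        ,   1.        ]]), 'R': array([[ 0.01480632, -0.99972293, -0.01829867],
       [-0.99802141, -0.01365775, -0.06137376],
       [ 0.06110684,  0.01917118, -0.9979471 ]]), 't': array([0.10958868, 0.60465577, 1.23977491])}
side {'camera_matrix': array([[463.57715819,   0.        , 278.33514818],
       [  0.        , 463.57715819, 213.23256934],
       [  0.        ,   0.        ,   1.        ]]), 'R': array([[ 0.74033684, -0.67212809,  0.01204969],
       [-0.59576348, -0.66431496, -0.45138842],
       [ 0.31139563,  0.32700071, -0.89224621]]), 't': array([-0.38871208,  0.46292866,  0.89696679])}
{'t': 0.1, 'q': array([ 1.00900349e+00,  5.32816580e-02,  1.61416006e+00, -2.92269884e-05,
        1.47601567e+00, -1.18974904e-01]), 'dq': array([ 0.0016111 , -0.00191306, -0.00548337, -0.00134309, -0.00031303,
       -0.00028233]), 'effort': array([ 5.02292532e-04, -3.94900453e+01, -3.71364105e+01, -1.12523830e-04,
        3.82185230e-03,  4.87975910e-06]), 'tool_pos': array([0.26749156, 0.56423485, 0.23018965]), 'tool_rot': array([-6.89772376e-01, -3.06432242e+00,  2.77579385e-03]), 'contact_force': array([ 0.65787276, -0.57241325, -0.46570434]), 'wrist_torque': array([ 0.03456449,  0.04672361, -0.01821082]), 'grip_force': 0.0, 'opening': 0.08543803864333155}
```

View pics/top0.png

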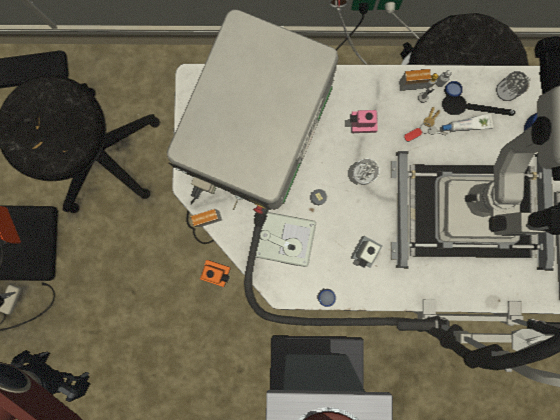

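View pics/side0.png

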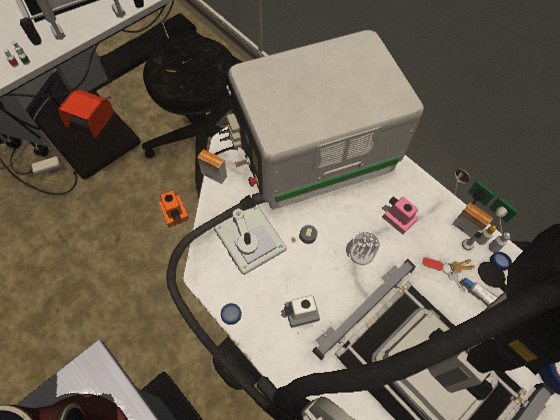

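The top view shows the dock at (285,240), with a white disc and black grip at about (292,247) and the pivot at about (265,235). There are three head-shaped things: white at (367,250), pink at (363,121) and orange at (215,273). The white one fits the description. I'll confirm it in one enlarged crop and measure.

Run:
```python
from h import *
p=np.load("top0.npz"); p,d=p['p'],p['d']; ci=ctrl.camera_info("top")
P=cloud(d,ci); np.save("P0.npy",P)
cv2.imwrite("pics/crop0.png",cv2.resize(p[190:290,240:400,::-1],None,fx=5,fy=5,interpolation=cv2.INTER_CUBIC))
# head by height, in region
def rect(m,name):
    m=m.astype(np.uint8); n,l,s,c=cv2.connectedComponentsWithStats(m)
    for i in range(1,n):
        if s[i,4]<15: continue
        q=P[l==i]; r=cv2.minAreaRect(q[:,:2].astype(np.float32)*1000)
        print(name,"px",c[i].round(1),s[i,4],"z",np.median(q[:,2]).round(4),"rect c",np.round(r[0],1),"size",np.round(r[1],1),"ang",round(r[2],1))
reg=np.zeros(d.shape,bool); reg[190:300,240:400]=1
Z=P[...,2]
rect(reg&(Z>.06)&(Z<.08)&(np.indices(d.shape)[1]>340),"headtop")
rect(reg&(Z>.012)&(Z<.03)&(np.indices(d.shape)[1]>340),"foot")
dr=reg.copy(); dr[:210]=0; dr[:,330:]=0;dr[:,:258]=0
rect(dr&(Z>.044)&(Z<.06),"arm")
rect(dr&(Z>.07)&(Z<.11),"grip")
rect(dr&(Z>.025)&(Z<.042),"seat")
rect(dr&(Z>.013)&(Z<.025),"base")
print(np.nanmedian(Z[275:285,280:300]))
# side view
p=np.load("side0.npz"); p,d=p['p'],p['d']; P=cloud(d,ctrl.camera_info("side")); Z=P[...,2]
reg=np.zeros(d.shape,bool); reg[200:330,205:325]=1
rect(reg&(Z>.085)&(Z<.1),"s grip");rect(reg&(Z>.064)&(Z<.072),"s headtop")
rect(reg&(Z>.05)&(Z<.058),"s arm");rect(reg&(Z>.017)&(Z<.024),"s base")
```

```text
headtop px [369.9 251.5] 271 z 0.0674 rect c [512.5 -94. ] size [34.  47.4] ang 61.7
foot px [398.4 200.4] 18 z 0.0172 rect c [ 643.2 -172.8] size [ 1.2 27.9] ang 89.8
foot px [398.6 236.7] 87 z 0.0211 rect c [ 547.6 -174.1] size [  6.4 147.8] ang 88.6
foot px [364.8 249.6] 206 z 0.0209 rect c [512.6 -94.5] size [53.3 64.3] ang 61.7
arm px [261.6 218.1] 101 z 0.0498 rect c [589.7 175.8] size [20.1 49.7] ang 73.3
arm px [284.  243.1] 449 z 0.0533 rect c [535.  125.3] size [112.6  45.5] ang 64.1
grip px [292.5 247. ] 26 z 0.094 rect c [520.7  95.5] size [ 9.6 12. ] ang 0.8
seat px [260.2 232.7] 49 z 0.0383 rect c [558.5 178.5] size [11.9 73.3] ang 73.7
seat px [297.5 235.8] 469 z 0.0316 rect c [537.5  90.3] size [66.2 77.7] ang 79.9
seat px [282.1 250.6] 35 z 0.0316 rect c [510.7 122.4] size [23.4 12.9] ang 24.2
base px [284.  238.7] 1384 z 0.0199 rect c [540.7 111.9] size [133.7 120.6] ang 79.9
base px [324.6 294.6] 91 z 0.0169 rect c [402.8  14.2] size [25.3 25.7] ang 0.4
-0.0008563736418852784
s grip px [274.1 200.2] 17 z 0.0871 rect c [621.5 124.2] size [ 4.1 29.5] ang 45.7
s grip 
[... 216 characters left out ...]
] size [11.  28.2] ang 49.5
s arm px [244.9 234.8] 430 z 0.0549 rect c [526.8 127.7] size [112.6  46. ] ang 75.1
s arm px [289.  312.6] 26 z 0.0553 rect c [478.5 -82.3] size [ 8.4 18.6] ang 52.2
s base px [290.1 203.5] 35 z 0.0201 rect c [670.9 116.9] size [ 4.7 64.8] ang 67.3
s base px [247.6 237.2] 1404 z 0.0214 rect c [538.7 114.7] size [139.1 119.7] ang 79.8
s base px [305.7 237.4] 34 z 0.0221 rect c [635.3  27.1] size [17.3 25.8] ang 47.7
s base px [230.4 313.5] 191 z 0.0193 rect c [391.6   7.5] size [43.9 41.3] ang 50.3
s base px [287.8 303.5] 15 z 0.0224 rect c [496.9 -60.9] size [ 6.8 11. ] ang 52.9
s base px [303.8 319. ] 147 z 0.0223 rect c [ 503.1 -106.2] size [23.9 64.7] ang 59.5
```

View pics/crop0.png

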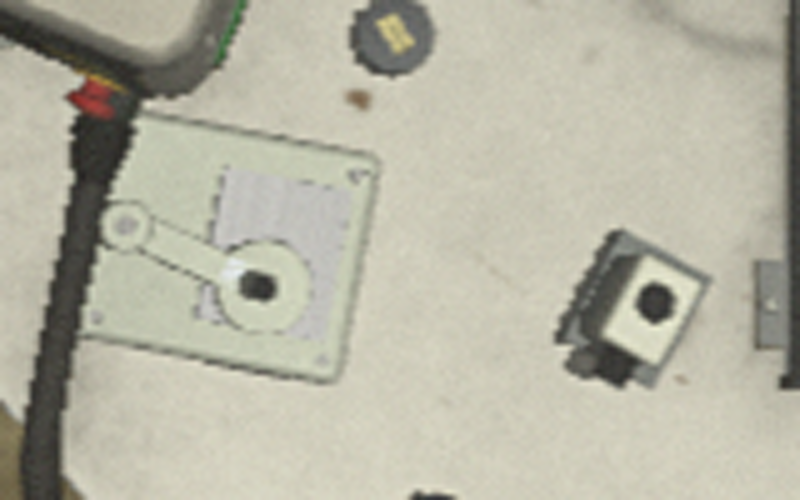

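The crop confirms the white head with its black nose; pink and orange are excluded. The numbers agree: the seat's 66×78 rectangle and the base edge both put the pin at about (0.536, 0.090) with dock yaw -10.1°. The grip is at (0.5195, 0.096), 74 mm from the hinge at (0.549, 0.164). The head is at (0.5115, -0.0935), with its y axis heading 61.7°. Before moving I'll check clearance along the sweep.

Run:
```python
from h import *
P=np.load("P0.npy"); S=cloud(np.load("side0.npz")['d'],ctrl.camera_info("side"))
h=np.array([.549,.164])
for n,Q in(("top",P),("side",S)):
    v=Q.reshape(-1,3); v=v[~np.isnan(v[:,0])]
    r=np.hypot(*(v[:,:2]-h).T); a=np.degrees(np.arctan2(v[:,1]-h[1],v[:,0]-h[0]))%360
    for lo in range(150,230,15):
        m=(r>30)&(r<150)&(a>=lo)&(a<lo+15)&(v[:,2]>.012)
        print(n,lo,m.sum(),v[m,2].max().round(3) if m.any() else '',(r[m].min(),r[m].max()) if m.any() else '')
    m=(v[:,0]>.42)&(v[:,0]<.75)&(v[:,1]>0)&(v[:,1]<.4); b=v[m&(v[:,2]>.15)]
    print("box",b[:,:2].min(0),b[:,2].max() if len(b) else '')
```

```text
top 150 0  
top 165 0  
top 180 0  
top 195 0  
top 210 0  
top 225 0  
box [0.60892089 0.06942676] 0.27117944785765824
side 150 0  
side 165 0  
side 180 0  
side 195 0  
side 210 0  
side 225 0  
box [0.60686699 0.06776353] 0.2712208844243757
```

>>> jog_arm([
  {"delta_rot": [0,0,0],"linear": [-0.0306,-0.0225,0],"grip": 0.0854},
  {"delta_rot": [0,0,0],"linear": [-0.0306,-0.0225,0],"grip": 0.0854},
  {"delta_rot": [0,0,0],"linear": [-0.0306,-0.0225,0],"grip": 0.0854},
  {"delta_rot": [0,0,0],"linear": [-0.0306,-0.0225,0],"grip": 0.0854},
  {"delta_rot": [0,0,0],"linear": [-0.0306,-0.0225,0],"grip": 0.0854},
  {"delta_rot": [0,0,0],"linear": [-0.0306,-0.0225,0],"grip": 0.0854},
  {"delta_rot": [0,0,0],"linear": [-0.0306,-0.0225,0],"grip": 0.0854},
  {"delta_rot": [0,0,0],"linear": [-0.0306,-0.0225,0],"grip": 0.0854},
  {"delta_rot": [0,0,0],"linear": [-0.0306,-0.0225,0],"grip": 0.0854},
  {"delta_rot": [0,0,0],"linear": [-0.0306,-0.0225,0],"grip": 0.0854},
])

```text
t: 1.1
tool_pos: [0.4481, 0.2288, 0.2308]
tool_rot: [-0.69, -3.064, 0.0]
contact_force: [1.8, 0.5, 0.9]
opening: 0.0852
grip_force: 0.0
```

Run:
```python
from h import *
P=np.load("P0.npy"); S=cloud(np.load("side0.npz")['d'],ctrl.camera_info("side"))
h=np.array([.549,.164])
for n,Q in(("top",P),("side",S)):
    v=Q.reshape(-1,3); v=v[~np.isnan(v[:,0])]
    r=np.hypot(*(v[:,:2]-h).T); a=np.degrees(np.arctan2(v[:,1]-h[1],v[:,0]-h[0]))%360
    for lo in range(135,240,15):
        m=(r>.03)&(r<.105)&(a>=lo)&(a<lo+15)&(v[:,2]>.025)
        print(n,lo,m.sum(),(v[m,2].max().round(3),r[m].min().round(3)) if m.any() else '')
    for y in(.06,.09,.12,.15,.18): 
        m=(abs(v[:,1]-y)<.012)&(v[:,2]>.15)&(v[:,0]>.55); print("box",y,v[m,0].min() if m.any() else '')
```

```text
top 135 96 (np.float64(0.041), np.float64(0.031))
top 150 102 (np.float64(0.039), np.float64(0.043))
top 165 0 
top 180 2 (np.float64(0.027), np.float64(0.051))
top 195 1 (np.float64(0.026), np.float64(0.06))
top 210 10 (np.float64(0.034), np.float64(0.041))
top 225 117 (np.float64(0.059), np.float64(0.031))
box 0.06 0.7424011121171114
box 0.09 0.678511330321892
box 0.12 0.6151889537530444
box 0.15 0.6089208859598176
box 0.18 0.6157815010431371
side 135 107 (np.float64(0.042), np.float64(0.031))
side 150 136 (np.float64(0.04), np.float64(0.049))
side 165 2 (np.float64(0.027), np.float64(0.033))
side 180 3 (np.float64(0.027), np.float64(0.045))
side 195 2 (np.float64(0.026), np.float64(0.034))
side 210 27 (np.float64(0.036), np.float64(0.034))
side 225 171 (np.float64(0.058), np.float64(0.031))
box 0.06 0.740101427882181
box 0.09 0.6740206079506281
box 0.12 0.6123662427364851
box 0.15 0.6068669905421439
box 0.18 0.613449273298402
```

>>> jog_arm([
  {"delta_rot": [0,0,0],"linear": [-0.0306,-0.0225,0],"grip": 0.0854},
  {"delta_rot": [0,0,0],"linear": [-0.0306,-0.0225,0],"grip": 0.0854},
  {"delta_rot": [0,0,0],"linear": [-0.0306,-0.0225,0.02],"grip": 0.06},
  {"delta_rot": [0,0,0],"linear": [-0.0306,-0.0225,0.03],"grip": 0.06},
  {"delta_rot": [0,0,0],"linear": [0,0,0.03],"grip": 0.06},
  {"delta_rot": [0,0,0],"linear": [0,0,0.02],"grip": 0.06},
  {"delta_rot": [0,0,0],"linear": [0,0,0],"grip": 0.06},
])

```text
t: 1.8
tool_pos: [0.5169, 0.096, 0.1269]
tool_rot: [-0.689, -3.057, 0.003]
contact_force: [-0.5, 0.1, -0.7]
opening: 0.0597
grip_force: 0.0
```

The sweep is clear: the cable is at most 42 mm high, below the disc. Descending onto the grip post.

>>> jog_arm([
  {"delta_rot": [0,0,0],"linear": [-0.0023,0.001,0.021],"grip": 0.05},
  {"delta_rot": [0,0,0],"linear": [0,0,0.021],"grip": 0.05},
  {"delta_rot": [0,0,0],"linear": [0,0,0.021],"grip": 0.05},
  {"delta_rot": [0,0,0],"linear": [0,0,0],"grip": 0.05},
  {"delta_rot": [0,0,0],"linear": [0,0,0],"grip": 0.008},
  {"delta_rot": [0,0,0],"linear": [0,0,0],"grip": 0.008},
  {"delta_rot": [0,0,0],"linear": [0,0,0],"grip": 0.008},
  {"delta_rot": [0,0,0],"linear": [0,0,0],"grip": 0.008},
  {"delta_rot": [0,0,0],"linear": [0,0,0],"grip": 0.008},
  {"delta_rot": [0,0,0],"linear": [0,0,0],"grip": 0.008},
], newtons=25)

```text
t: 2.8
tool_pos: [0.5234, 0.0956, 0.0704]
tool_rot: [0.689, 3.063, -0.003]
contact_force: [-3.3, -4.7, 6.0]
opening: 0.0127
grip_force: 24.8
```

>>> jog_arm([
  {"delta_rot": [0,0,0],"linear": [0,0,-0.003],"grip": 0.008},
  {"delta_rot": [0,0,4],"linear": [0.0052,0,0],"grip": 0.008},
  {"delta_rot": [0,0,4],"linear": [0.0052,0,0],"grip": 0.008},
  {"delta_rot": [0,0,4],"linear": [0.0052,0,0],"grip": 0.008},
  {"delta_rot": [0,0,4],"linear": [0.0052,0,0],"grip": 0.008},
  {"delta_rot": [0,0,4],"linear": [0.0052,0,0],"grip": 0.008},
  {"delta_rot": [0,0,0],"linear": [0,0,0],"grip": 0.008},
], newtons=25)

```text
t: 3.5
tool_pos: [0.4995, 0.1102, 0.0706]
tool_rot: [-1.21, -2.897, 0.004]
contact_force: [-1.8, -4.9, -4.6]
opening: 0.0128
grip_force: 25.6
```

>>> jog_arm([
  {"delta_rot": [0,0,7.8],"linear": [0.0102,0,0],"grip": 0.008},
  {"delta_rot": [0,0,7.8],"linear": [0.0102,0,0],"grip": 0.008},
  {"delta_rot": [0,0,7.8],"linear": [0.0102,0,0],"grip": 0.008},
  {"delta_rot": [0,0,7.8],"linear": [0.0102,0,0],"grip": 0.008},
  {"delta_rot": [0,0,7.8],"linear": [0.0102,0,0],"grip": 0.008},
  {"delta_rot": [0,0,7.8],"linear": [0.0102,0,0],"grip": 0.008},
  {"delta_rot": [0,0,7.8],"linear": [0.0102,0,0],"grip": 0.008},
  {"delta_rot": [0,0,7.8],"linear": [0.0102,0,0],"grip": 0.008},
  {"delta_rot": [0,0,0],"linear": [0,0,0],"grip": 0.008},
], newtons=25)

```text
t: 4.4
tool_pos: [0.4772, 0.1852, 0.0706]
tool_rot: [-2.535, -1.854, 0.002]
contact_force: [-0.1, -2.2, -5.9]
opening: 0.0128
grip_force: 25.4
```

>>> jog_arm([
  {"delta_rot": [0,0,0],"linear": [0,0,0],"grip": 0.05},
  {"delta_rot": [0,0,0],"linear": [0,0,0],"grip": 0.05},
  {"delta_rot": [0,0,0],"linear": [0,0,0],"grip": 0.05},
  {"delta_rot": [0,0,0],"linear": [0,0,0],"grip": 0.05},
  {"delta_rot": [0,0,0],"linear": [0,0,-0.02],"grip": 0.05},
  {"delta_rot": [0,0,0],"linear": [0,0,-0.03],"grip": 0.05},
  {"delta_rot": [0,0,0],"linear": [0,0,-0.03],"grip": 0.05},
  {"delta_rot": [0,0,0],"linear": [0,0,-0.03],"grip": 0.07},
  {"delta_rot": [0,0,0],"linear": [0,0,0],"grip": 0.08},
])

```text
t: 5.3
tool_pos: [0.4808, 0.1855, 0.1873]
tool_rot: [2.534, 1.85, 0.015]
contact_force: [-0.1, 1.2, -0.3]
opening: 0.077
grip_force: 0.0
```

>>> jog_arm([
  {"delta_rot": [0,0,-7.93],"linear": [0,0,0],"grip": 0.08},
  {"delta_rot": [0,0,-7.93],"linear": [0,0,0],"grip": 0.08},
  {"delta_rot": [0,0,-7.93],"linear": [0,0,0],"grip": 0.08},
  {"delta_rot": [0,0,-7.93],"linear": [0,0,0],"grip": 0.08},
  {"delta_rot": [0,0,-7.93],"linear": [0,0,0],"grip": 0.08},
  {"delta_rot": [0,0,-7.93],"linear": [0,0,0],"grip": 0.08},
  {"delta_rot": [0,0,-7.93],"linear": [0,0,0],"grip": 0.08},
  {"delta_rot": [0,0,-7.93],"linear": [0,0,0],"grip": 0.08},
  {"delta_rot": [0,0,-7.93],"linear": [0,0,0],"grip": 0.08},
  {"delta_rot": [0,0,-7.93],"linear": [0,0,0],"grip": 0.08},
])

```text
t: 6.3
tool_pos: [0.4773, 0.1847, 0.1805]
tool_rot: [-0.763, -3.047, 0.0]
contact_force: [0.4, 1.3, 0.2]
opening: 0.0799
grip_force: 0.0
```

Run:
```python
from h import *
from scipy.spatial.transform import Rotation as Ro
o=ctrl.get_obs(); R=Ro.from_rotvec(o['tool_rot']).as_matrix()
print(o['tool_pos'],R.round(3).tolist(),np.degrees(np.arctan2(R[1,1],R[0,1])),o['q'].round(2))
print("delta tool", R.T@(np.array([.5115,-.0935,.18])-o['tool_pos']))
p,d,ci=grab("top"); P=cloud(d,ci); Z=P[...,2]
v=P.reshape(-1,3); v=v[~np.isnan(v[:,0])]; m=(v[:,2]>.082)&(v[:,2]<.1)&(abs(v[:,0]-.48)<.06)&(abs(v[:,1]-.15)<.08)
print(m.sum(), v[m].mean(0) if m.any() else'')
cv2.imwrite("pics/top1.png",cv2.resize(p[190:310,220:400,::-1],None,fx=4,fy=4))
```

```text
[0.47733674 0.1847288  0.18054288] [[-0.882, 0.471, -0.001], [0.471, 0.882, -0.0], [0.001, -0.0, -1.0]] 61.882245145700956 [ 0.22 -0.18  1.92  0.    1.4  -0.86]
delta tool [-0.16125692 -0.22929158  0.00051365]
0
```

View pics/top1.png

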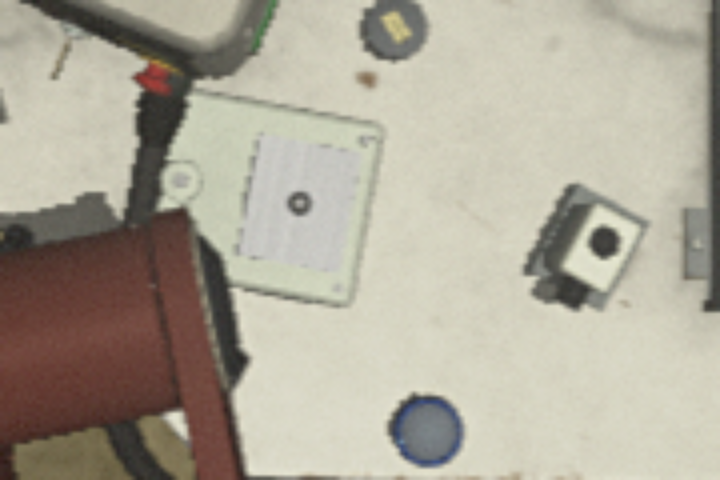

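The cover is off the seat: the seat is fully visible and the pin is at crop (299,204), which is image (294.6, 240.9). Next is the head.

>>> jog_arm([
  {"delta_rot": [0,0,0],"linear": [-0.0202,-0.0287,0],"grip": 0.08},
  {"delta_rot": [0,0,0],"linear": [-0.0202,-0.0287,0],"grip": 0.08},
  {"delta_rot": [0,0,0],"linear": [-0.0202,-0.0287,0],"grip": 0.08},
  {"delta_rot": [0,0,0],"linear": [-0.0202,-0.0287,0],"grip": 0.08},
  {"delta_rot": [0,0,0],"linear": [-0.0202,-0.0287,0],"grip": 0.08},
  {"delta_rot": [0,0,0],"linear": [-0.0202,-0.0287,0],"grip": 0.08},
  {"delta_rot": [0,0,0],"linear": [-0.0202,-0.0287,0],"grip": 0.08},
  {"delta_rot": [0,0,0],"linear": [-0.0202,-0.0287,0],"grip": 0.08},
  {"delta_rot": [0,0,0],"linear": [0,0,0],"grip": 0.08},
])

```text
t: 7.25
tool_pos: [0.5103, -0.0973, 0.1809]
tool_rot: [-0.782, -3.043, 0.001]
contact_force: [-0.3, 0.8, -0.3]
opening: 0.0799
grip_force: 0.0
```

Run:
```python
from h import *
from scipy.spatial.transform import Rotation as Ro
o=ctrl.get_obs(); R=Ro.from_rotvec(o['tool_rot']).as_matrix()
print(o['tool_pos'],np.degrees(np.arctan2(R[1,1],R[0,1])))
print("delta tool", (R.T@(np.array([.5115,-.0935,.03])-o['tool_pos'])).round(4))
for n in("top","side"):
    p,d,ci=grab(n); K,Rc,t=[np.array(ci[k]) for k in("camera_matrix","R","t")]
    def proj(x):
        c=K@(Rc@np.array(x)+t); return c[:2]/c[2]
    u,v=proj([.536,.0904,.044]); u,v=int(round(u)),int(round(v))
    g=cv2.cvtColor(p,cv2.COLOR_RGB2GRAY)[v-9:v+10,u-9:u+10].astype(float)
    w=np.clip(np.median(g)-25-g,0,None); yy,xx=np.indices(g.shape)
    cu,cv_=u-9+(w*xx).sum()/w.sum(),v-9+(w*yy).sum()/w.sum()
    print(n,"pin px",cu,cv_,plane(cu,cv_,.04,ci))
    P=cloud(d,ci); q=P.reshape(-1,3); q=q[~np.isnan(q[:,0])]
    m=(abs(q[:,0]-.48)<.05)&(abs(q[:,1]-.185)<.04)&(q[:,2]>.085)&(q[:,2]<.1); print(n,"grip",m.sum(),q[m].mean(0) if m.any() else '')
    m=(abs(q[:,0]-.51)<.05)&(abs(q[:,1]+.094)<.05)&(q[:,2]>.06)&(q[:,2]<.075); print(n,"head",m.sum(), cv2.minAreaRect((q[m,:2]*1000).astype(np.float32)) if m.sum()>20 else'')
```

```text
[ 0.5102745  -0.09729167  0.18094315] 61.15532104481455
delta tool [0.0008 0.004  0.1509]
top pin px 294.375249500998 240.42964071856287 [0.53699832 0.09112686 0.04      ]
top grip 26 [0.47873413 0.18600281 0.09315172]
top head 76 ((504.8772888183594, -79.48503875732422), (19.09443473815918, 46.796539306640625), 89.78897094726562)
side pin px 250.08575671327807 242.7644474693726 [0.52552736 0.09704644 0.04      ]
side grip 0 
side head 289 ((503.4909973144531, -88.89851379394531), (50.283538818359375, 42.976165771484375), 15.601875305175781)
```

>>> jog_arm([
  {"delta_rot": [0,0,-0.5],"linear": [0.0002,0.0039,0.025],"grip": 0.08},
  {"delta_rot": [0,0,0],"linear": [0,0,0.03],"grip": 0.08},
  {"delta_rot": [0,0,0],"linear": [0,0,0.03],"grip": 0.08},
  {"delta_rot": [0,0,0],"linear": [0,0,0.03],"grip": 0.08},
  {"delta_rot": [0,0,0],"linear": [0,0,0.02],"grip": 0.08},
  {"delta_rot": [0,0,0],"linear": [0,0,0.01],"grip": 0.08},
  {"delta_rot": [0,0,0],"linear": [0,0,0.005],"grip": 0.08},
  {"delta_rot": [0,0,0],"linear": [0,0,0],"grip": 0.08},
])

```text
t: 8.15
tool_pos: [0.512, -0.09, 0.0314]
tool_rot: [-0.758, -3.049, -0.0]
contact_force: [-1.0, 0.4, 0.2]
opening: 0.0801
grip_force: 0.0
```

>>> jog_arm([
  {"delta_rot": [0,0,0],"linear": [0,0,0],"grip": 0.045},
  {"delta_rot": [0,0,0],"linear": [0,0,0],"grip": 0.045},
  {"delta_rot": [0,0,0],"linear": [0,0,0],"grip": 0.045},
  {"delta_rot": [0,0,0],"linear": [0,0,0],"grip": 0.038},
  {"delta_rot": [0,0,0],"linear": [0,0,0],"grip": 0.038},
])

```text
t: 8.65
tool_pos: [0.5121, -0.0906, 0.0316]
tool_rot: [0.759, 3.048, -0.0]
contact_force: [0.3, 0.8, 0.1]
opening: 0.0382
grip_force: 0.0
```

>>> jog_arm([
  {"delta_rot": [0,0,0],"linear": [0,-0.002,0],"grip": 0.038},
  {"delta_rot": [0,0,0],"linear": [0,0,0],"grip": 0.025},
  {"delta_rot": [0,0,0],"linear": [0,0,0],"grip": 0.025},
  {"delta_rot": [0,0,0],"linear": [0,0,0],"grip": 0.025},
  {"delta_rot": [0,0,0],"linear": [0,0,0],"grip": 0.025},
], newtons=60)

```text
t: 9.15
tool_pos: [0.5111, -0.0925, 0.0315]
tool_rot: [0.759, 3.048, -0.001]
contact_force: [-0.1, -0.2, 1.1]
opening: 0.0335
grip_force: 60.2
```

>>> jog_arm([
  {"delta_rot": [0,0,0],"linear": [0,0,-0.01],"grip": 0.025},
  {"delta_rot": [0,0,0],"linear": [0,0,-0.02],"grip": 0.025},
  {"delta_rot": [0,0,0],"linear": [0,0,-0.02],"grip": 0.025},
  {"delta_rot": [0,0,0],"linear": [0,0,-0.02],"grip": 0.025},
  {"delta_rot": [0,0,0],"linear": [0,0,0],"grip": 0.025},
  {"delta_rot": [0,0,0],"linear": [0,0,0],"grip": 0.025},
])

```text
t: 9.75
tool_pos: [0.5109, -0.0921, 0.1012]
tool_rot: [0.759, 3.048, 0.0]
contact_force: [0.6, -0.0, -3.0]
opening: 0.0334
grip_force: 60.1
```

Run:
```python
from h import *
from scipy.spatial.transform import Rotation as Ro
o=ctrl.get_obs(); R=Ro.from_rotvec(o['tool_rot']).as_matrix()
print(o['tool_pos'],R.round(4).tolist(),np.degrees(np.arctan2(R[1,1],R[0,1])),o['contact_force'])
p,d,ci=grab("side"); P=cloud(d,ci)
Z=P[...,2]; m=(abs(P[...,0]-.512)<.08)&(abs(P[...,1]+.092)<.08)&(Z>.06)
vs,us=np.where(m); print(us.min(),us.max(),vs.min(),vs.max())
cv2.imwrite("pics/side1.png",cv2.resize(p[235:345,250:370,::-1],None,fx=5,fy=5))
```

```text
[ 0.51085045 -0.09213743  0.10115901] [[-0.8832, 0.469, 0.0001], [0.469, 0.8832, 0.0001], [-0.0001, 0.0002, -1.0]] 62.03130660812822 [ 5.53394473e-01 -2.79832434e-03 -2.98230842e+00]
238 359 199 321
```

View pics/side1.png

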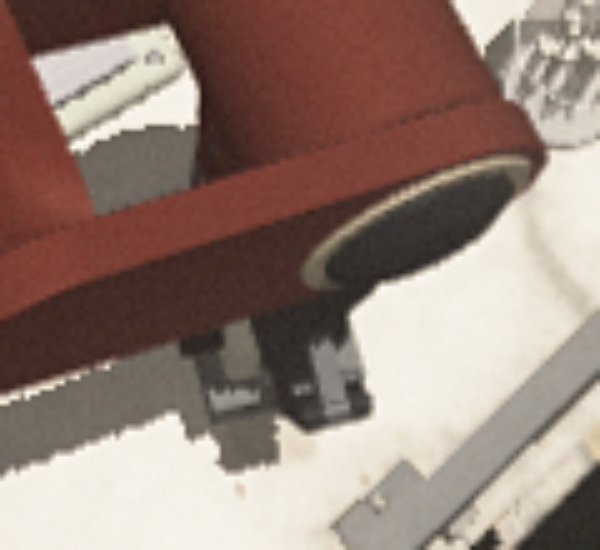

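The head is lifted and hangs upright, with about 2 N of extra weight on the wrist. Turning it square and carrying it over the dock.

>>> jog_arm([
  {"delta_rot": [0,0,-5.97],"linear": [0,0,0],"grip": 0.025},
  {"delta_rot": [0,0,-5.97],"linear": [0,0,0],"grip": 0.025},
  {"delta_rot": [0,0,-5.97],"linear": [0,0,0],"grip": 0.025},
  {"delta_rot": [0,0,0],"linear": [0.0013,0.03,0],"grip": 0.025},
  {"delta_rot": [0,0,0],"linear": [0.0013,0.031,0],"grip": 0.025},
  {"delta_rot": [0,0,0],"linear": [0.0013,0.031,0],"grip": 0.025},
  {"delta_rot": [0,0,0],"linear": [0.0013,0.031,0],"grip": 0.025},
  {"delta_rot": [0,0,0],"linear": [0.0014,0.031,0],"grip": 0.025},
  {"delta_rot": [0,0,0],"linear": [0.0014,0.031,0],"grip": 0.025},
  {"delta_rot": [0,0,0],"linear": [0,0,0],"grip": 0.025},
])

```text
t: 10.8
tool_pos: [0.5342, 0.0942, 0.0993]
tool_rot: [-0.269, -3.127, -0.001]
contact_force: [0.3, -0.1, -2.9]
opening: 0.0335
grip_force: 60.6
```

>>> jog_arm([
  {"delta_rot": [0,0,0],"linear": [0,0,0],"grip": 0.025},
  {"delta_rot": [0,0,0],"linear": [0,0,0.01],"grip": 0.025},
  {"delta_rot": [0,0,0],"linear": [0,0,0.007],"grip": 0.025},
  {"delta_rot": [0,0,0],"linear": [0,0,0],"grip": 0.025},
  {"delta_rot": [0,0,0],"linear": [0,0,0],"grip": 0.025},
])

```text
t: 11.3
tool_pos: [0.535, 0.0907, 0.0835]
tool_rot: [-0.277, -3.128, 0.0]
contact_force: [0.2, 0.1, -1.8]
opening: 0.0335
grip_force: 60.7
```

Run:
```python
from h import *
from scipy.spatial.transform import Rotation as Ro
o=ctrl.get_obs(); R=Ro.from_rotvec(o['tool_rot']).as_matrix()
print(o['tool_pos'],R.round(4).tolist(),np.degrees(np.arctan2(R[1,1],R[0,1])),o['contact_force'],o['wrist_torque'])
print((R.T@(np.array([.5355,.0915,.084])-o['tool_pos'])).round(4))
for n,(a,b) in(("side",(180,190)),("top",(190,230))):
    p,d,ci=grab(n); cv2.imwrite(f"pics/{n}2.png",cv2.resize(p[a:a+100,b:b+130,::-1],None,fx=5,fy=5))
```

```text
[0.53498368 0.0906532  0.0835456 ] [[-0.9844, 0.1757, -0.0013], [0.1757, 0.9844, -0.0001], [0.0013, -0.0003, -1.0]] 79.88085383914488 [ 0.20915227  0.1360853  -1.8076918 ] [ 0.00889021 -0.01056494 -0.00426229]
[-0.0004  0.0009 -0.0005]
```

View pics/side2.png

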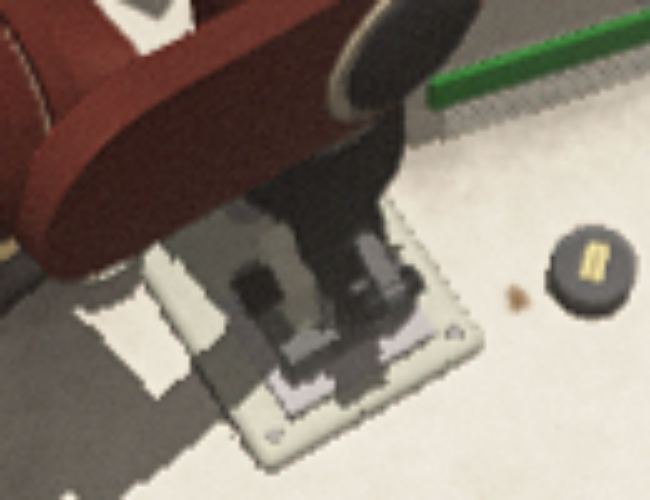

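The head is square over the seat, its underside about 52 mm up. I'll feel downwards. A miss would stop at TCP z ≈ 0.0755, and a hit goes through to about 0.0635.

>>> jog_arm([
  {"delta_rot": [0,0,0],"linear": [-0.0004,0.0009,0.003],"grip": 0.025},
  {"delta_rot": [0,0,0],"linear": [0,0,0.003],"grip": 0.025},
  {"delta_rot": [0,0,0],"linear": [0,0,0.001],"grip": 0.025},
  {"delta_rot": [0,0,0],"linear": [0,0,0.001],"grip": 0.025},
  {"delta_rot": [0,0,0],"linear": [0,0,0.001],"grip": 0.025},
  {"delta_rot": [0,0,0],"linear": [0,0,0],"grip": 0.025},
])

```text
t: 12.0
tool_pos: [0.5359, 0.0921, 0.0751]
tool_rot: [-0.275, -3.129, 0.0]
contact_force: [0.3, -0.6, -2.3]
opening: 0.0334
grip_force: 60.7
```

>>> jog_arm([
  {"delta_rot": [0,0,0],"linear": [0,0,0.001],"grip": 0.025},
  {"delta_rot": [0,0,0],"linear": [0,0,0.001],"grip": 0.025},
  {"delta_rot": [0,0,0],"linear": [0,0,0.001],"grip": 0.025},
  {"delta_rot": [0,0,0],"linear": [0,0,0],"grip": 0.025},
])

```text
t: 12.4
tool_pos: [0.5358, 0.0921, 0.0721]
tool_rot: [-0.275, -3.129, 0.0]
contact_force: [-0.1, 0.9, -2.3]
opening: 0.0333
grip_force: 60.7
```

No contact 3 mm below the pin tip, so it looks like the hole is over the pin. Continuing.

>>> jog_arm([
  {"delta_rot": [0,0,0],"linear": [0,0,0.001],"grip": 0.025},
  {"delta_rot": [0,0,0],"linear": [0,0,0.001],"grip": 0.025},
  {"delta_rot": [0,0,0],"linear": [0,0,0.001],"grip": 0.025},
  {"delta_rot": [0,0,0],"linear": [0,0,0],"grip": 0.025},
])

```text
t: 12.8
tool_pos: [0.5358, 0.0921, 0.0691]
tool_rot: [-0.275, -3.129, 0.0]
contact_force: [-0.6, 0.1, -2.4]
opening: 0.0335
grip_force: 60.7
```

>>> jog_arm([
  {"delta_rot": [0,0,0],"linear": [0,0,0.001],"grip": 0.025},
  {"delta_rot": [0,0,0],"linear": [0,0,0.001],"grip": 0.025},
  {"delta_rot": [0,0,0],"linear": [0,0,0.001],"grip": 0.025},
  {"delta_rot": [0,0,0],"linear": [0,0,0.001],"grip": 0.025},
  {"delta_rot": [0,0,0],"linear": [0,0,0.001],"grip": 0.025},
  {"delta_rot": [0,0,0],"linear": [0,0,0],"grip": 0.025},
])

```text
t: 13.4
tool_pos: [0.5359, 0.0921, 0.0641]
tool_rot: [-0.275, -3.129, 0.0]
contact_force: [0.3, -0.3, -2.5]
opening: 0.0335
grip_force: 60.7
```

>>> jog_arm([
  {"delta_rot": [0,0,0],"linear": [0,0,0.001],"grip": 0.025},
  {"delta_rot": [0,0,0],"linear": [0,0,0.001],"grip": 0.025},
  {"delta_rot": [0,0,0],"linear": [0,0,0.001],"grip": 0.025},
  {"delta_rot": [0,0,0],"linear": [0,0,0],"grip": 0.025},
])

```text
t: 13.8
tool_pos: [0.5362, 0.0921, 0.0618]
tool_rot: [0.275, 3.129, -0.0]
contact_force: [-2.4, -0.2, 3.1]
opening: 0.033
grip_force: 61.5
```

>>> jog_arm([
  {"delta_rot": [0,0,0],"linear": [0,0,0.001],"grip": 0.025},
  {"delta_rot": [0,0,0],"linear": [0,0,0.001],"grip": 0.025},
  {"delta_rot": [0,0,0],"linear": [0,0,0.001],"grip": 0.025},
  {"delta_rot": [0,0,0],"linear": [0,0,0],"grip": 0.025},
])

```text
t: 14.2
tool_pos: [0.5363, 0.0921, 0.0589]
tool_rot: [0.275, 3.129, -0.0]
contact_force: [-2.8, 0.4, 6.7]
opening: 0.0335
grip_force: 61.9
```

>>> jog_arm([
  {"delta_rot": [0,0,0],"linear": [0,0,0.001],"grip": 0.025},
  {"delta_rot": [0,0,0],"linear": [0,0,0.001],"grip": 0.025},
  {"delta_rot": [0,0,0],"linear": [0,0,0],"grip": 0.025},
  {"delta_rot": [0,0,0],"linear": [0,0,0],"grip": 0.025},
])

```text
t: 14.6
tool_pos: [0.5364, 0.0921, 0.0584]
tool_rot: [-0.275, -3.129, 0.0]
contact_force: [-7.8, -0.3, 13.9]
opening: 0.0332
grip_force: 63.0
```

The force rises sharply at z 0.0584, so the seat is on its stop, 5 mm below first contact. I'll ease the side load and confirm it holds.

>>> jog_arm([
  {"delta_rot": [0,0,0],"linear": [0.0006,0,0.0006],"grip": 0.025},
  {"delta_rot": [0,0,0],"linear": [0,0,0],"grip": 0.025},
  {"delta_rot": [0,0,0],"linear": [0,0,0],"grip": 0.025},
  {"delta_rot": [0,0,0],"linear": [0,0,0],"grip": 0.025},
  {"delta_rot": [0,0,0],"linear": [0,0,0],"grip": 0.025},
])

```text
t: 15.1
tool_pos: [0.5364, 0.0921, 0.0584]
tool_rot: [0.275, 3.128, -0.0]
contact_force: [-6.7, -0.8, 15.1]
opening: 0.0331
grip_force: 63.2
```

Run:
```python
from h import *
o=ctrl.get_obs(); print(o['tool_pos'],o['contact_force'],o['wrist_torque'],o['grip_force'],o['opening'])
p,d,ci=grab("side"); cv2.imwrite("pics/side3.png",cv2.resize(p[170:290,180:340,::-1],None,fx=5,fy=5))
```

```text
[0.53638798 0.09213031 0.05842533] [-6.65350801 -0.77614849 15.11286249] [-0.24511587  1.37037556 -0.01463572] 63.16035032272339 0.033147485820867
```

View pics/side3.png

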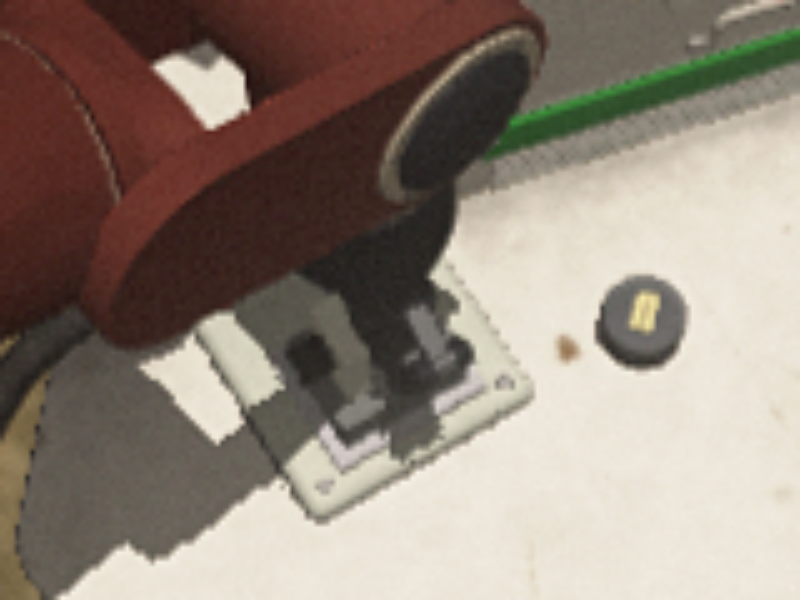

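The head sits flat on the seat, in the middle of the dock, and the gripper still holds it. Its underside is at 0.0584 − 0.0315 = 26.9 mm. The seat fully down is at 27 mm, so the pin is in the hole and the seat is home under about 17 N.

```bash
python3 -c "
from station import ctrl
print(ctrl.finish_job())"
```

```text
the job is handed in; nothing more can be done
None
```

The job is handed in: the dust cover is swung clear by about 96° from over the pin, and the sensor head is on the pin and still held pressed down at about 17 N, with the seat fully home by the height and force readings (about 15 s of the 64 s used).

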